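# Load a dosing barrel into the slotted plate

## Task

Take the slim white dosing barrel with the round foot flange and slide it sideways into the slotted plate of the dosing station, its flange under the plate, gently feeling for the back stop, and press it home against that stop with about 8 N for a second, never forcing it (18 N may crack it). Then slide the gate fully across the slot in front of it and leave the barrel upright and locked in, without disturbing the other things on the bench.

Things in the scene. Friction and masses are not known exactly. Their poses are not given: they have to be found in the camera images.
- barrel: slim barrel to load, 95 mm tall, 0.12 kg: grey round flange at the foot 42 mm across, 6 mm thick; white tube 24 mm across up to 80 mm; grey shoulder and thin nozzle on top. Grip the tube: 55 mm up, the fingers clear the station and the palm clears the nozzle. Origin: centre of the flange's underside; z up its axis
- station: fixed dosing station. Origin: on the table, under the axis of a barrel pushed to the blind end of the slot; +x = the way the barrel slides in, +y = left of that. Base plate 8 mm thick (x -147 to 65, y -55 to 55 mm): a loaded barrel's origin is at y 0, z 8 mm. White drive housing, 55 mm tall, at x -38 to 62, y -165 to -80 mm. Wing under the gate, 23 mm high, to y 138, x -55 to -25 mm
- apron (a point): centre of the open apron of the base plate in front of the slot, on its top face (8 mm above the table), at x -110, y 0 mm of the station: room to set the flange down on before sliding in along +x; the apron reaches from x -147 to about -67 mm
- slot_mouth (a point): middle of the slot's mouth, at the top of the steel slotted plate, x -67, y 0 mm of the station. Plate 6 mm thick, 17 to 23 mm above the table: a 9 mm gap over the base for the 6 mm flange, in a channel 50 mm wide. Slot 27 mm wide, its mouth flared to 47 mm. Readings are too coarse for the 24 mm tube: feel the slot's sides and yield to them
- gate (a joint): steel gate bar on top of the slotted plate, 12 mm wide (x -46 to -34 mm of the station), 5 mm thick, top 28 mm above the table; moves along the station's -y. 0 = open, nose 18 mm left of the slot's centre; 0.036 = shut across the slot, at its end stop. 2 N friction, stays where left. Passes in front of a home barrel with at least 2 mm to spare
- gate_knob (a point): top centre of the gate's knob, an upright post 12 mm across, from 28 to 60 mm above the table. At x -40 mm of the station; y 113 mm with the gate open, 77 mm shut. Pinch it from above, or push it from its +y side with closed fingers
- wide_barrel: another barrel, not to be used: tube 36 mm and flange 58 mm across, 90 mm tall (too wide for the slot). Origin: centre of the underside
- vial: amber vial without a flange, 25 mm across, 85 mm tall, a bystander. Origin: centre of the underside
- beaker: glass beaker, 68 mm across, 80 mm tall, a bystander. Origin: centre of the underside
- dish: flat white dish, 80 mm across, 18 mm tall, a bystander. Origin: centre of the underside
- amber: amber bottle, 64 mm across, 150 mm tall, a bystander. Origin: centre of the underside
- weight: brass weight, 32 mm across, 35 mm tall, a bystander. Origin: centre of the underside
- stop_block: dark block on the plate behind the slot, 20 mm tall, carrying the back stop, a brass screw with a pad reaching into the slot at the plate's level. Origin: centre of its underside, x 40, y 0, z 23 mm of the station. The screw was left anywhere from 0 to 20 mm proud, so a home barrel's axis is at x 0 to -20 mm of the station: not measured, feel for it. It is rigid; the ceramic takes 18 N in the slot
Mind the look-alikes: they are no part of the job. Leave any blue or green look-alike of the barrel alone.

How it is judged (in metres and radians):
On the way, in this order (a step that is already met when the one before it is completed fails the run):
1. with the gate still open, the barrel is in the slot, flange under the plate, and is pressed home against the back stop with more than 4 N (x of barrel in the frame of station between -0.0225 and 0.0025 m and y of barrel in the frame of station between -0.003 and 0.003 m and z of barrel in the frame of station between 0.006 and 0.0115 m and angle between barrel's own z axis and vertical below 0.09 rad and value of joint gate below 0.008 m and contact force between barrel and stop_block above 4 N), for 0.3 s.
2. the gate is slid fully across the slot in front of the barrel (value of joint gate above 0.0335 m), for 0.1 s.
At the end, for the whole second after the job is handed in: the barrel stands upright (within 0.06 rad) and at rest in the slot between stop and gate, its flange on the base under the slotted plate, its axis within 3 mm of the slot's centre line and 22.5 mm of the blind end's position; the gate is shut to within 2.5 mm of its end stop; nothing is held (x of barrel in the frame of station between -0.0225 and 0.0025 m and y of barrel in the frame of station between -0.003 and 0.003 m and z of barrel in the frame of station between 0.006 and 0.0105 m and angle between barrel's own z axis and vertical below 0.06 rad and value of joint gate above 0.0335 m and linear speed of barrel below 0.01 m/s); the robot touches nothing.
It fails at once if the barrel is forced in the slot: more than 18 N between it and the station while it is in the slot or its mouth (x of barrel in the frame of station above -0.07 m and z of barrel in the frame of station below 0.02 m and contact force between barrel and station above 18 N).
It fails at once if the barrel is tipped over (angle between barrel's own z axis and vertical above 0.5 rad).
It fails at once if a bystander is moved by more than 20 mm (distance of any of wide_barrel, vial, beaker, dish, amber, weight from where it was at the start of the episode above 0.02 m).
It also fails if it takes over 72 s, if anything falls off the work surface, if the arm or the gripper's body presses on something with over 40 N, if the wrist force passes 120 N, or if a joint passes its speed limit or range.

## Robot

A 7-joint arm with a two-finger parallel gripper is mounted at the origin on the work surface. World frame = base frame: x ahead of the robot, y to its left, z up, the work surface at z = 0. Lengths are in m, angles in degrees, forces in N, time in s.
With the tool pointing down it reaches from about 0.35 to 0.9 m from the base axis. Payload 8.1 kg.
Tool frame: the origin (TCP) lies midway between the tips of the shut fingers; the grasp point (between the pads) lies 19 mm behind it (env.pinch_z is the distance from the TCP to the grasp point, in m); z points along the fingers, y is the line along which they close (so a half turn about z gives the same grasp; the last joint's range is limited). The gripper opens to 92 mm and grips with 3 to 60 N. Pads are 19 mm wide; open, the fingers measure 130 mm over their backs; the gripper's body (75 mm by 190 mm) begins 47 mm behind the grasp point.
Start: joints at [-75.837, 24.895, 1.432, 90.138, -0.665, 64.973, -4.303], TCP at [0.214, 0.587, 0.227] pointing down, gripper open.
Joint ranges: [-149.89, 149.89], [-25.12, 119.58], [-72.63, 75.52], [4.76, 147.25], [-75.54, 255.54], [6.69, 114.76], [-157.13, 157.13]. Speed limits (degrees/s): [127.2, 127.2, 172.46, 172.46, 180, 180, 180].

## Interface

Orientations are given as [roll, pitch, yaw] about the fixed x, y, z axes, in that order (R = Rz(yaw) Ry(pitch) Rx(roll)).
In Python, from cell import env gives the robot as it stands. Calls block until the motion is done:
- env.goto(position, orientation): joint-space move of the TCP to a pose.
- env.move_straight(position, attitude=None, speed=0.15): straight line of the TCP; attitude=None keeps the orientation; speed is the mean speed in m/s.
- env.move_j(angles): joint-space move.
- env.let_go() and env.gripper_close(): open the fingers fully, or close them until they stop; the grip force is fixed at half the most.
- env.pause(seconds).
- env.solve_ik(position, orientation): joint angles nearest the present ones, or None.
- env.camera(name): name is "side" or "top" or "wrist"; returns a dict with "img" (420x560x3 uint8, blue, green, red), "fx", "fy", "cx", "cy" (pixels), "pose" (4x4, takes a point from camera to world coordinates). Camera axes: x right, y up, looking along -z (the intrinsics and any distortion apply to the point x, -y, -z); pixel columns grow to the right and rows downward; lengths in m; the calibration is good to about 2 mm. A picture is of the moment at which its call begins. There is no depth.
A pose or a line that the arm cannot do raises env.IKError and nothing moves.
- env.finish_job(): hands the job in; it is judged then, once.
Readings, each from a call of its own:
- env.read_clock(): time.
- env.read_qpos(): joint angles.
- env.read_dq(): joint speeds.
- env.read_effort(): joint torques, N m.
- env.read_tool_pos(): TCP position.
- env.read_tcp_rot(): TCP orientation.
- env.read_wrist_force(): force on the tool from outside, world axes, zero at the start.
- env.read_wrist_torque(): the same for the moment, N m.
- env.read_finger_gap(): opening from 0.0 (shut) to 1.0 (fully open).
- env.read_finger_force(): force on a finger pad.
Only numpy, scipy, OpenCV 4.12 (cv2) and the standard library are available. Lean on these libraries where they do the work, as an engineer would, in place of code of your own. Each camera call takes 0.05 s, during which the arm holds its last target. There are 200 camera calls.

## Working session

There is one attempt and no reset: what is moved stays moved. The work goes in short steps, each a Python script; the robot and the scene stay as the last script left them, time stands still between calls to the robot, and variables do not carry over. Pictures are saved under pics/ and viewed, at most 10 in all, crops included, and the job is handed in when it is done.

```bash
mkdir -p pics; ls; python3 - <<'E'
from cell import env
import cv2,numpy as np
for n in("top","side"):
    c=env.camera(n); cv2.imwrite(f"pics/{n}0.png",c["img"]); print(n,c["fx"],c["fy"],c["cx"],c["cy"],np.round(c["pose"],4).tolist(),[k for k in c])
print(env.read_clock(),env.pinch_z,env.read_tcp_rot(),env.read_tool_pos())
E
```

```text
pics
top 524.4812455995477 524.4812455995477 274.02717790835544 205.93391484049693 [[-0.026, 0.98, -0.1972, 0.2998], [-0.9994, -0.0303, -0.019, -0.0199], [-0.0246, 0.1966, 0.9802, 1.4535], [0.0, 0.0, 0.0, 1.0]] ['img', 'fx', 'fy', 'cx', 'cy', 'pose']
side 420.6384254507926 420.6384254507926 280.4758043678685 213.58013300363902 [[-0.9997, 0.0142, -0.0217, 0.5317], [-0.0256, -0.6825, 0.7304, 0.7936], [-0.0044, 0.7307, 0.6826, 0.8229], [0.0, 0.0, 0.0, 1.0]] ['img', 'fx', 'fy', 'cx', 'cy', 'pose']
0.1 0.0188 [-1.79918884e+02  8.10477937e-03  1.59951245e+02] [0.21411003 0.58670409 0.22601427]
```

View pics/top0.png

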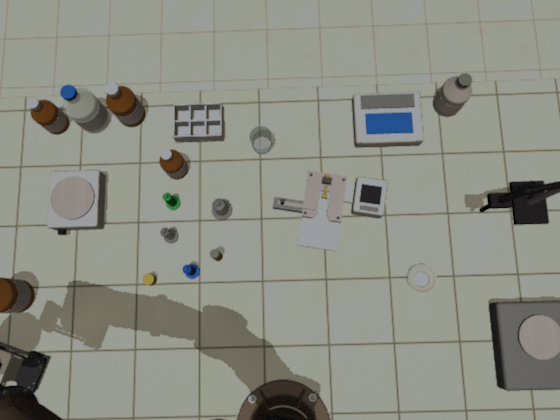

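View pics/side0.png

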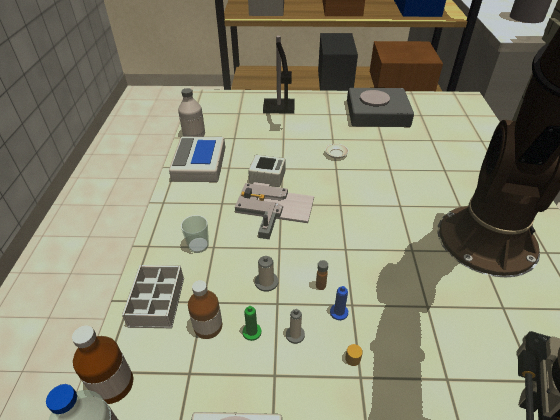

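Top view: station about (322,210), with its gate arm to the left and knob near (280,203), and the apron at (320,235). The housing is at (370,197).
Barrel candidates (top / side pixels):
- Slim white-grey: (168,233) / (295,325)
- Wide: (222,208) / (265,272)
- Green: (171,200)
- Blue: (191,270)
- Vial without flange: (216,254) / (321,275)

The slim white-grey one fits. I'll confirm it in an enlarged crop.

```bash
python3 - <<'E'
import cv2,numpy as np
t=cv2.imread("pics/top0.png");s=cv2.imread("pics/side0.png")
f=lambda im,x,y,w,h,k:cv2.resize(im[y:y+h,x:x+w],None,fx=k,fy=k,interpolation=cv2.INTER_CUBIC)
a=f(s,230,180,130,170,3) ;a=cv2.resize(a,(300,392)) 
a=f(s,235,240,80,110,3.6)[:396,:288]
b=f(t,265,160,125,99,4) # 500x396
c=f(t,145,185,100,75,2)
d=f(s,225,150,100,100,2)
canvas=np.zeros((600,800,3),np.uint8)
canvas[:a.shape[0],:a.shape[1]]=a;canvas[:396,300:800]=b;canvas[400:550,:200]=c;canvas[400:600,300:500]=d
canvas=np.clip(canvas.astype(float)*1.4,0,255).astype(np.uint8)
cv2.imwrite("pics/crop1.png",canvas)
E
```

```text
(no output)
```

View pics/crop1.png

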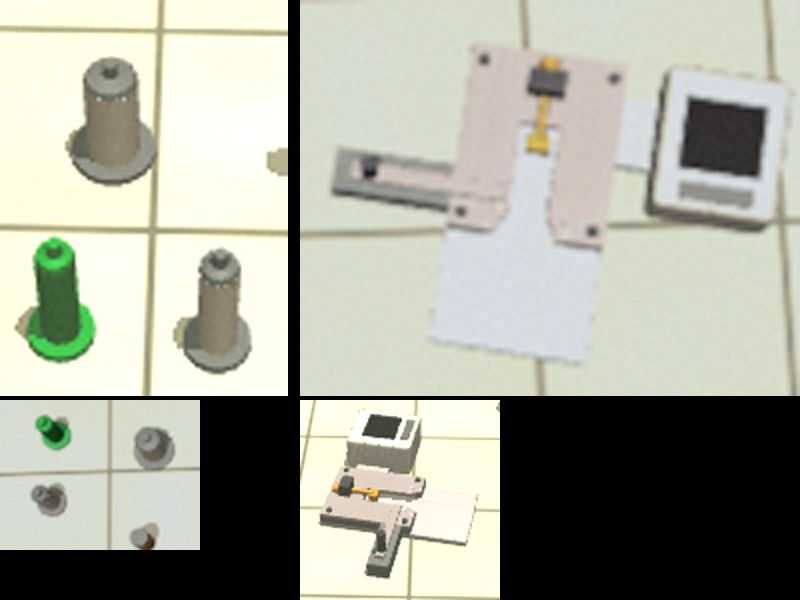

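The crop confirms it: the white tube with grey flange at side (295,335) is the slim barrel, beside green (250,335) and wide (265,285). In the station view, the slot points up-image with the gate to its left.

```bash
cat > h.py <<'E'
import numpy as np,cv2
def ray(c,u,v):
    P=c["pose"]; d=P[:3,:3]@np.array([(u-c["cx"])/c["fx"],-(v-c["cy"])/c["fy"],-1.]); return P[:3,3],d/np.linalg.norm(d)
def onz(c,u,v,z):
    o,d=ray(c,u,v); return o+d*(z-o[2])/d[2]
def tri(obs):  # [(cam,u,v)...] -> point, residual(m)
    A=np.zeros((3,3));b=np.zeros(3);R=[]
    for c,u,v in obs:
        o,d=ray(c,u,v);M=np.eye(3)-np.outer(d,d);A+=M;b+=M@o;R.append((M,o))
    p=np.linalg.solve(A,b);return p,max(np.linalg.norm(M@(p-o)) for M,o in R)
def proj(c,p):
    P=c["pose"];q=P[:3,:3].T@(np.asarray(p)-P[:3,3]);return np.array([c["cx"]-c["fx"]*q[0]/q[2],c["cy"]+c["fy"]*q[1]/q[2]])
def R2(a): return np.array([[np.cos(a),-np.sin(a)],[np.sin(a),np.cos(a)]])
def rigid2(L,W): # station xy (local) -> world: yaw, t, residuals
    L=np.array(L);W=np.array(W);l=L-L.mean(0);w=W-W.mean(0)
    a=np.arctan2((l[:,0]*w[:,1]-l[:,1]*w[:,0]).sum(),(l*w).sum());t=W.mean(0)-R2(a)@L.mean(0)
    return a,t,np.linalg.norm(L@R2(a).T+t-W,axis=1)
E
python3 - <<'E'
from cell import env
from h import *
np.set_printoptions(precision=4,suppress=True)
t=env.camera("top");s=env.camera("side");w=env.camera("wrist")
cv2.imwrite("pics/w0.png",w["img"])
print("nozzle",tri([(t,166,231),(s,296,309.4)]));print("flange",onz(t,170,235,.006),onz(s,295.3,335,.006))
L=[(-.147,.055),(-.147,-.055),(.065,.055),(.065,-.055)]
px=[(297.5,245.5),(336.75,250.5),(308.5,170.5),(347,176.25)]
W=[onz(t,*p,z)[:2] for p,z in zip(px,(.008,.008,.023,.023))]
a,tt,r=rigid2(L,W);print("station",np.degrees(a),tt,r)
print("knob",onz(t,265+70/4,160+168/4,.06))
T=np.linalg.inv(np.r_[np.c_[cv2.Rodrigues(np.array([0,0,0.]))[0],env.read_tool_pos()],[[0,0,0,1]]])
from scipy.spatial.transform import Rotation as Ro
Rt=Ro.from_euler("xyz",env.read_tcp_rot(),degrees=True).as_matrix()
print("cam in tool",Rt.T@(w["pose"][:3,3]-env.read_tool_pos()),Rt.T@w["pose"][:3,:3],w["fx"])
print(env.read_clock())
E
```

```text
nozzle (array([0.5159, 0.2943, 0.0867]), np.float64(0.00014800267835980222))
flange [0.5171 0.3014 0.006 ] [0.5156 0.3052 0.006 ]
station -10.19529464591531 [ 0.6128 -0.1338] [0.0008 0.0018 0.0007 0.0009]
knob [ 0.5904 -0.0162  0.06  ]
cam in tool [ 0.0702 -0.0006 -0.1574] [[ 0.0015  0.9653  0.2611]
 [ 1.     -0.0015 -0.0003]
 [ 0.0001  0.2611 -0.9653]] 326.0842651277778
0.25
```

```bash
python3 - <<'E'
from cell import env
from h import *
import pickle
O=[180,0,169.8]
q=env.solve_ik([.517,.303,.2],O);print(np.round(q,1) if q is not None else None)
V={}
def shot(n,p):
    env.goto(p,O);env.pause(.2);V[n]=env.camera("wrist");print(n,env.read_clock(),np.round(env.read_tool_pos(),4))
shot("b1",[.50,.34,.20]);shot("b2",[.50,.26,.20])
shot("s1",[.57,-.08,.20]);shot("s2",[.57,-.17,.20])
print(np.round(env.read_qpos(),1))
pickle.dump(V,open("V.pkl","wb"))
m=np.zeros((600,800,3),np.uint8)
for i,n in enumerate(V): m[300*(i//2):300*(i//2)+300,400*(i%2):400*(i%2)+400]=cv2.resize(V[n]["img"],(400,300))
cv2.imwrite("pics/m1.png",m)
E
```

```text
[-39.7  23.7   5.9  96.2  -2.7  60.2  46.9]
b1 1.9167 [0.4994 0.3409 0.2   ]
b2 2.5833 [0.4997 0.2613 0.1999]
s1 4.1417 [ 0.5701 -0.0788  0.2   ]
s2 4.8417 [ 0.5703 -0.1685  0.2   ]
[ 1.5 23.5 13.8 97.4 -6.3 59.9 97.3]
```

View pics/m1.png

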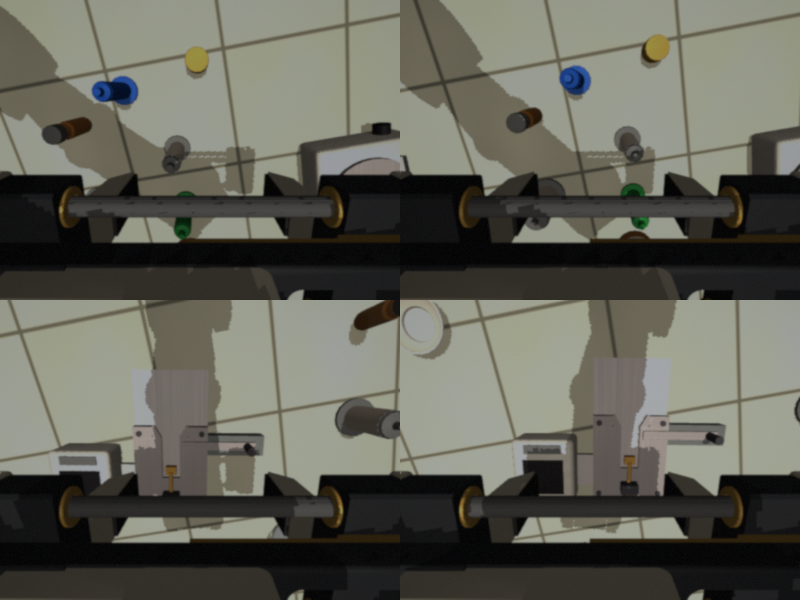

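Wrist views (b1 and b2 over the barrel, s1 and s2 over the station): the barrel is at half-scale (175,155) and (628,145), the apron's near corners are at (133,370)–(208,370), and the knob is at (250,448). I'm enlarging these for exact corners.

```bash
python3 - <<'E'
import pickle
from h import *
V=pickle.load(open("V.pkl","rb"))
m=np.zeros((600,800,3),np.uint8)
def put(n,x,y,w,h,k,X,Y):
    c=np.clip(V[n]["img"][y:y+h,x:x+w].astype(float)*1.7,0,255).astype(np.uint8);r=cv2.resize(c,None,fx=k,fy=k,interpolation=cv2.INTER_CUBIC)
    m[Y:Y+r.shape[0],X:X+r.shape[1]]=r
put("s1",175,90,200,180,2,0,0);put("s2",260,75,200,180,2,400,0)
put("b1",200,175,100,78,3,0,365);put("b2",275,165,100,78,3,400,365)
cv2.imwrite("pics/m2.png",m)
E
```

```text
(no output)
```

View pics/m2.png

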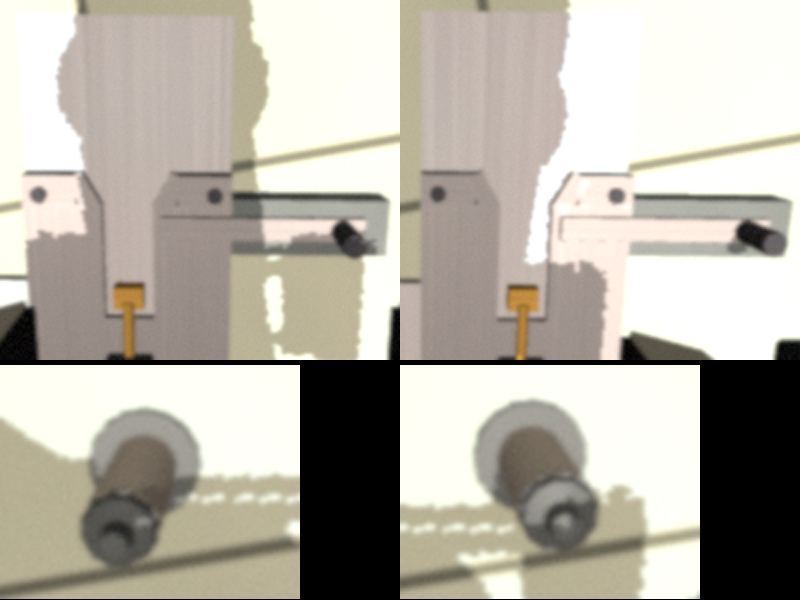

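Enlarged, the apron corners (18,15) and (235,17), plate corners (24,173) and (232,174), slot edges 106/155, brass pad front Y=285, flange centres (145,462) and (530,455), and nozzle tips (118,537) and (564,520) are all clear.

```bash
python3 - <<'E'
import pickle
from h import *
np.set_printoptions(precision=4,suppress=True)
V=pickle.load(open("V.pkl","rb"));c=V
F={"s1":lambda X,Y:(175+X/2,90+Y/2),"s2":lambda X,Y:(260+(X-400)/2,75+Y/2),"b1":lambda X,Y:(200+X/3,175+(Y-365)/3),"b2":lambda X,Y:(275+(X-400)/3,165+(Y-365)/3)}
def T(n,a,b): print(n,*tri([(c[k],*F[k](*p)) for k,p in zip(("b1","b2") if n[0]=="B" else ("s1","s2"),(a,b))]))
T("Bflange",(145,462),(530,455));T("Bnozzle",(118,537),(564,520))
T("apronR",(18,15),(422,10));T("apronL",(235,17),(641,12));T("plateR",(24,173),(422,172));T("plateL",(232,174),(632,173))
T("slotR",(106,316),(497,319));T("slotL",(155,317),(547,320));T("pad",(128,285),(523,287));T("knob",(352,240),(775,240))
print("flange onz",*[onz(c[k],*F[k](*p),.006)[:2] for k,p in (("b1",(145,462)),("b2",(530,455)))],"noz",*[onz(c[k],*F[k](*p),.095)[:2] for k,p in (("b1",(118,537)),("b2",(564,520)))])
L=[(-.147,-.055),(-.147,.055),(-.067,-.055),(-.067,.055)];Z=[.008,.008,.023,.023]
for k,px in (("s1",[(18,15),(235,17),(24,173),(232,174)]),("s2",[(422,10),(641,12),(422,172),(632,173)])):
    W=[onz(c[k],*F[k](*p),z)[:2] for p,z in zip(px,Z)];a,t,r=rigid2(L,W);print(k,np.degrees(a),t,r)
    sl={"s1":[(106,250),(155,250),(128,285),(106,316),(155,317)],"s2":[(497,250),(547,250),(523,285),(497,319),(547,320)]}[k]
    for p in sl: print("  slot local",R2(a).T@(onz(c[k],*F[k](*p),.023)[:2]-t))
    p={"s1":(352,240),"s2":(775,240)}[k];print("  knob local",R2(a).T@(onz(c[k],*F[k](*p),.06)[:2]-t))
E
```

```text
Bflange [0.5157 0.3006 0.0021] 4.924511635248291e-05
Bnozzle [0.5159 0.3009 0.0873] 1.770838035777143e-05
apronR [ 0.4604 -0.1594  0.0088] 0.0004581855701099366
apronL [ 0.4802 -0.0512  0.0074] 0.0005086496813517226
plateR [ 0.5385 -0.1736  0.0176] 0.0002661579740109501
plateL [ 0.5581 -0.066   0.0167] 0.0002924797303083797
slotR [ 0.6235 -0.1476  0.0212] 2.7104777608982e-05
slotL [ 0.6284 -0.1209  0.0222] 9.233227021171198e-06
pad [ 0.6069 -0.1313  0.0244] 2.917618257416031e-05
knob [ 0.5921 -0.0157  0.0617] 0.0006254622665121351
flange onz [0.5147 0.3012] [0.5148 0.3003] noz [0.5134 0.3024] [0.5135 0.3001]
s1 -10.243846593198137 [ 0.6146 -0.1312] [0.0007 0.0011 0.0017 0.0014]
  slot local [-0.0267 -0.0128]
  slot local [-0.0268  0.0134]
  slot local [-0.007  -0.0016]
  slot local [ 0.011  -0.0142]
  slot local [0.0115 0.0127]
  knob local [-0.0428  0.1099]
s2 -10.602236963628537 [ 0.6137 -0.1326] [0.0008 0.0005 0.0011 0.0019]
  slot local [-0.0267 -0.0143]
  slot local [-0.027  0.012]
  slot local [-0.0076  0.0002]
  slot local [ 0.0118 -0.0131]
  slot local [0.012  0.0141]
  knob local [-0.0417  0.112 ]
```

```bash
cat >> h.py <<'E'
YAW=-10.35; S0=np.array([.6142,-.1320]); O=[180,0,180+YAW]
def w(x,y,z): return [*(S0+R2(np.radians(YAW))@np.array([x,y])),z]
def loc(p): return R2(np.radians(YAW)).T@(np.asarray(p)[:2]-S0)
def lf(f): return np.array([*(R2(np.radians(YAW)).T@np.asarray(f)[:2]),f[2]])
E
python3 - <<'E'
from cell import env
from h import *
np.set_printoptions(precision=4,suppress=True)
b=[.515,.3005]
env.goto([*b,.17],O);env.move_straight([*b,.036],speed=.1);env.pause(.2);print(env.read_tool_pos(),env.read_wrist_force())
env.gripper_close();env.pause(.2);print("gap",env.read_finger_gap(),env.read_finger_force())
env.move_straight([*b,.20],speed=.15);env.pause(.3);print("held",env.read_finger_gap(),env.read_wrist_force())
env.goto(w(-.110,0,.20),O);env.pause(.2)
c=env.camera("wrist");cv2.imwrite("pics/w3.png",c["img"])
env.move_straight(w(-.110,0,.052),speed=.1);env.pause(.3);f0=lf(env.read_wrist_force());print("f0",f0,env.read_tool_pos())
z=.052
while z>.036:
    z-=.0007;env.move_straight(w(-.110,0,z),speed=.02);f=lf(env.read_wrist_force())-f0
    if f[2]>2.5:break
env.pause(.1);print("z",z,env.read_tool_pos(),lf(env.read_wrist_force())-f0,env.read_finger_gap(),env.read_clock())
E
```

```text
[0.5152 0.3007 0.0364] [-0.3396 -0.2279 -0.2241]
gap 0.2515847041135377 29.999964567250572
held 0.25478916521690564 [-0.3161  0.707  -1.4918]
f0 [ 0.8327 -0.4013 -1.5965] [ 0.5061 -0.1123  0.0522]
z 0.04360000000000001 [ 0.5061 -0.1123  0.0439] [-2.5132  1.1073  7.1917] 0.2549446552482183 17.8833
```

```bash
python3 - <<'E'
from cell import env
from h import *
np.set_printoptions(precision=2,suppress=True)
z=.0445;y=0.
env.move_straight(w(-.110,0,z),speed=.02);env.move_straight(w(-.094,0,z),speed=.05);env.pause(.3);f0=np.mean([lf(env.read_wrist_force()) for _ in range(5)],0)
x=-.094;t0=env.read_clock();print("f0",f0,t0);k=0;why="reached"
while x<-.026:
    x+=.0007;env.move_straight(w(x,y,z),speed=.02);f=lf(env.read_wrist_force())-f0
    if abs(f[1])>1: y+=np.clip(.00012*f[1],-.0005,.0005)
    if f[2]<-2: z-=.0001
    if f[2]>2: z+=.0001
    k+=1
    if k%8==0 or np.abs(f).max()>3: print(round(x*1e3,1),round(y*1e3,2),round(z*1e3,2),f)
    if f[0]<-4.5 or abs(f[1])>7: why="force";break
    if env.read_clock()-t0>14: why="time";break
print(why,x,y,z,f,env.read_clock(),loc(env.read_tool_pos())*1e3)
np.save("st.npy",np.r_[x,y,z,f0])
c=env.camera("side");cv2.imwrite("pics/s4.png",cv2.resize(c["img"][140:250,200:340],None,fx=5,fy=5,interpolation=cv2.INTER_CUBIC))
E
```

```text
f0 [-0.1  -0.41 -1.36] 18.9
-88.4 0.17 44.5 [-0.12  0.28  1.19]
-82.8 0.17 44.5 [-0.25  0.09  0.18]
-77.2 0.43 44.5 [0.84 0.62 0.31]
-71.6 0.57 44.5 [-0.05  0.51 -0.23]
-66.0 0.57 44.5 [0.34 0.85 0.39]
-60.4 0.57 44.5 [ 0.36 -0.2   0.98]
-54.8 0.57 44.5 [-0.02  0.5   0.09]
time -0.05409999999999974 0.0005706633435263043 0.0445 [-0.12 -0.26 -0.08] 33.15 [-54.03   0.58]
```

View pics/s4.png

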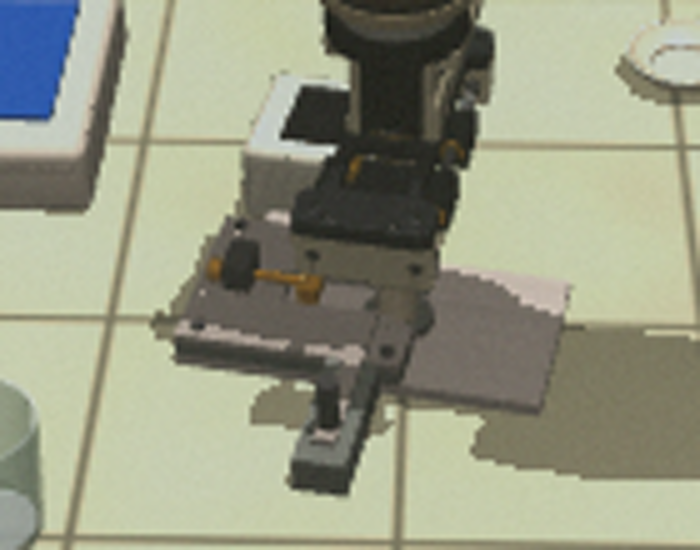

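In the picture the barrel (400,300) is upright in the grip, with its tube in the slot mouth and the gate open. Forces are quiet, so I'm continuing with longer steps and then feeling for the stop.

```bash
python3 - <<'E'
from cell import env
from h import *
np.set_printoptions(precision=2,suppress=True)
s=np.load("st.npy");x,y,z=s[:3];f0=s[3:]
t0=env.read_clock();c=0;why=""
while 1:
    dx=.0015 if x<-.027 else .0006
    if c: dx=.0002
    x+=dx;env.move_straight(w(x,y,z),speed=.02);f=lf(env.read_wrist_force())-f0
    if abs(f[1])>1: y+=np.clip(.00012*f[1],-.0004,.0004)
    if f[0]<-2 or x>-.0265: print(round(x*1e3,1),round(y*1e3,2),f)
    if f[0]<-2:c=1
    if -f[0]>7.3: why="press";break
    if abs(f[1])>7 or x>.004 or env.read_clock()-t0>14: why="stop";break
print(why,env.read_clock())
if why=="press":
    for i in range(5):
        env.pause(.22);f=lf(env.read_wrist_force())-f0;print(f,loc(env.read_tool_pos())*1e3)
        if -f[0]<6.5: x+=.0002;env.move_straight(w(x,y,z),speed=.02)
        if -f[0]>10: x-=.0002;env.move_straight(w(x,y,z),speed=.02)
np.save("st.npy",np.r_[x,y,z,f0]);print(x,y,z,env.read_finger_gap(),env.read_clock())
E
```

```text
-25.6 0.87 [ 0.96 -0.    0.63]
-25.0 0.87 [-0.17  0.17  0.23]
-24.4 0.87 [-1.13  0.08 -0.31]
-23.8 0.87 [ 0.55 -0.22 -0.48]
-23.2 0.87 [0.63 0.16 0.23]
-22.6 0.87 [ 0.58  0.87 -0.22]
-22.0 0.87 [0.38 0.85 0.16]
-21.4 0.87 [-0.15  0.62 -0.09]
-20.8 0.87 [0.11 0.33 0.22]
-20.2 1.02 [-0.17  1.22  0.12]
-19.6 1.02 [ 0.84  0.53 -1.04]
-19.0 1.02 [-2.51 -0.26  1.62]
-18.8 1.02 [-3.21  0.02  1.6 ]
-18.6 1.02 [-5.68  0.68  3.37]
-18.4 1.18 [-5.99  1.33  4.13]
-18.2 1.18 [-5.86  0.42  5.22]
-18.0 1.18 [-7.08  0.09  4.65]
-17.8 1.18 [-6.08  0.38  5.62]
-17.6 1.18 [-6.86 -0.05  5.36]
-17.4 1.18 [-7.42  0.55  5.15]
press 42.7
[-6.78  0.37  6.32] [-18.99   1.04]
[-8.35  0.47  5.54] [-18.96   1.05]
[-8.2   0.04  7.11] [-19.01   1.02]
[-7.03  0.66  6.35] [-19.01   1.07]
[-8.82  0.08  6.22] [-18.98   1.05]
-0.017399999999999725 0.0011763073180437484 0.0445 0.25548665174665436 43.7833
```

Contact came at x −19 mm, as predicted, and about 8 N was held for 1 s. Next I relax, release, rise and look.

```bash
python3 - <<'E'
from cell import env
from h import *
np.set_printoptions(precision=2,suppress=True)
x,y,z=np.load("st.npy")[:3];f0=np.load("st.npy")[3:]
env.move_straight(w(-.0187,y,z),speed=.02);env.pause(.1);print(lf(env.read_wrist_force())-f0)
env.let_go();env.pause(.1);print(env.read_finger_gap(),lf(env.read_wrist_force()))
env.move_straight(w(-.0187,y,.15),speed=.12)
c=env.camera("side");k=env.camera("wrist")
r=cv2.resize(c["img"][160:240,220:330],None,fx=4,fy=4,interpolation=cv2.INTER_CUBIC)
r2=cv2.resize(k["img"],(400,300));m=np.zeros((320,840,3),np.uint8);m[:,:440]=r;m[:300,440:]=r2
cv2.imwrite("pics/s5.png",cv2.resize(m,(798,304)))
print(env.read_clock())
E
```

```text
[-5.45 -0.42  2.26]
1.0003093130929224 [ 0.01 -0.16  0.28]
46.5333
```

View pics/s5.png

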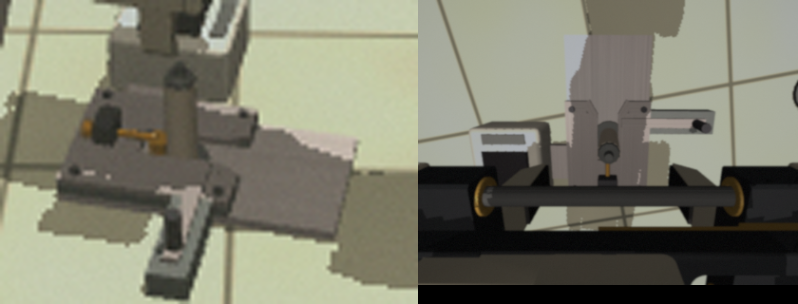

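The barrel stands upright at (180,110) against the brass pad, and the gate is still open with the knob at (173,230). Now I push the gate shut.

```bash
python3 - <<'E'
from cell import env
from h import *
np.set_printoptions(precision=2,suppress=True)
env.gripper_close()
env.goto(w(-.041,.165,.15),O);env.move_straight(w(-.041,.165,.048),speed=.12);env.pause(.2)
f0=lf(env.read_wrist_force());print(env.read_clock(),f0);y=.165
while y>.09 and env.read_clock()<66:
    y-=.004 if y>.112 else .001
    env.move_straight(w(-.041,y,.048),speed=.04);f=lf(env.read_wrist_force())-f0
    if abs(f[1])>1:print(round(y*1e3,1),f,loc(env.read_tool_pos())*1e3)
    if f[1]>9:break
env.pause(.15);print(lf(env.read_wrist_force())-f0,loc(env.read_tool_pos())*1e3,env.read_clock())
c=env.camera("side");cv2.imwrite("pics/s6.png",cv2.resize(c["img"][140:240,200:340],None,fx=5,fy=5,interpolation=cv2.INTER_CUBIC))
E
```

```text
49.875 [ 0.51  0.07 -0.08]
129.0 [-0.95  1.1   0.52] [-40.97 128.79]
109.0 [-0.14  1.28  0.02] [-40.98 108.48]
108.0 [-0.01  1.38  1.6 ] [-41.02 108.01]
107.0 [-0.66  1.59  1.58] [-41.01 107.04]
106.0 [-0.98  1.78  2.26] [-40.99 105.95]
105.0 [-0.51  1.14  0.9 ] [-40.99 104.87]
103.0 [-0.36  1.61  1.51] [-40.99 102.87]
101.0 [-0.97  1.77  1.58] [-41.01 100.88]
100.0 [0.02 2.48 1.26] [-40.99  99.85]
99.0 [-0.65  1.29  1.66] [-41.02  98.85]
98.0 [-0.86  1.48  0.37] [-41.01  97.88]
97.0 [-0.67  3.08  0.89] [-41.    97.19]
96.0 [-0.78  3.76  1.1 ] [-41.    96.84]
95.0 [-1.14  6.21  0.55] [-41.04  96.63]
94.0 [-0.29  9.02  1.29] [-41.05  96.42]
[-0.28  9.12  1.01] [-41.05  96.44] 57.275
```

```bash
python3 - <<'E'
from cell import env
from h import *
env.move_straight(w(-.041,.125,.048),speed=.08);env.move_straight(w(-.041,.14,.16),speed=.15);env.pause(.1)
c=env.camera("side");k=env.camera("wrist")
a=cv2.resize(c["img"][150:240,215:335],(480,360),interpolation=cv2.INTER_CUBIC);b=cv2.resize(k["img"][100:300,:300],(320,213))
m=np.zeros((360,800,3),np.uint8);m[:,:480]=a;m[:213,480:]=b
cv2.imwrite("pics/s7.png",m);print(env.read_clock(),env.read_wrist_force())
E
```

```text
58.9667 [ 0.17550466 -0.43851048  1.06301073]
```

View pics/s7.png

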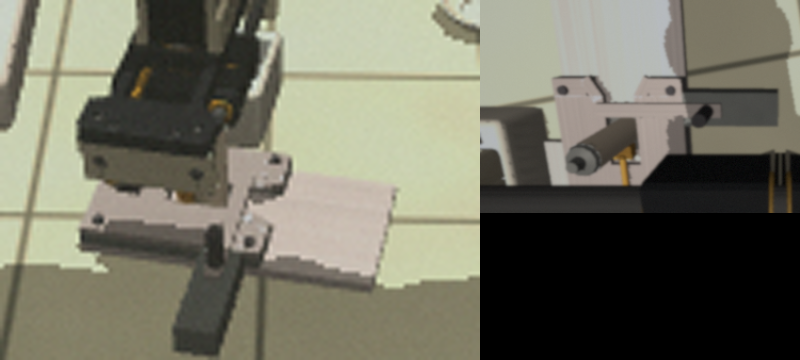

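The gate bar spans the slot in front of the barrel (right inset, (640,110)), and the barrel stands behind it with the arm clear. Handing in.

```bash
python3 -c "
from cell import env
print(env.finish_job())"
```

```text
the job is handed in; nothing more can be done
None
```

The barrel is in the slot, pressed against the back stop with about 8 N for a second, and locked in by the fully shut gate; the job was handed in at about 59 s on the robot's clock, and no verdict was returned.

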